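# Test the sampler's latching stop button

## Task

Test the stop button of the sampler: with the fingertips press the big mushroom head straight down until it latches, and take the hand away so that it stays in by itself. Then push one of its side lugs round clockwise (seen from above) with the outside of the fingers, without pinching it, until the latch lets go and the head springs back up, and let it turn back. Be gentle, do not press the flat start button on the other box, and leave the bottle, the tube rack and the beaker where they stand.

Things in the scene. Friction and masses are not known exactly. Their poses are not given: they have to be found in the camera images.
- station: stop station: a fixed light grey plastic box 116 x 116 x 50 mm high, screwed to the bench, with the darker grey mushroom stop head on its top. Origin at the centre of its underside, z up. Its yaw varies, and the head's lugs turn with it.
- stop_top (a point): centre of the flat top (34 mm across) of the mushroom head, on its vertical axis. Head: grey plastic, 60 mm across, 29 mm high, three lugs on its skirt. When out, the top lies 97 mm above the bench and the head's lower rim 18 mm above the box; when pressed fully, 12 mm lower. The sloping shoulder falls from the top to the skirt, which reaches 16 mm above the lower rim. A white arrow on the top shows clockwise.
- lug1 (a point): a lug of the mushroom head: a radial bar on the skirt, from 26 to 52 mm from the head's axis (it projects 22 mm from the skirt), 12 mm wide, 16 mm high, its lower face level with the head's lower rim. This point is 41 mm from the axis, half-way across and half-way up the lug, and moves with the head. With the head out it lies 76 mm above the bench, with the head latched about 65 mm; the lug's lower face is then about 7.5 mm above the box.
- lug2 (a point): the second lug, the same, 120 degrees counter-clockwise (from above) from lug1.
- lug3 (a point): the third lug, the same, 240 degrees counter-clockwise from lug1.
- stop_press (a joint): how far the head is pressed in, m: 0 = out, 0.012 = fully down. A spring pushes it up (3 N when out, 6 N fully down; up to about 7 N on the way past the latch). Pressed to within about 1 mm of fully down it latches, and stays at about 0.010 when let go.
- stop_twist (a joint): how far the head is twisted clockwise seen from above, rad: 0 = at rest, end stop at 0.9. A light spring (about 1.7 N at a lug at 0.4 rad, 2.5 N at 0.7) turns it back to 0. With the head latched in, twisting it past about 0.5 to 0.55 rad frees the latch and the head springs up by itself; push on to about 0.65 to be sure. It turns back to 0 when let go.
- start_box: the other, similar light grey box, fixed, 100 x 100 x 50 mm high, with a small flat round grey push button (32 mm across, 68 mm above the bench, no lugs) on its top: not to be pressed. Origin at the centre of its underside. It may stand to the left or to the right of the station.
- start (a joint): how far the flat start button is pressed, m: 0 = out, 0.006 = fully in. Leave it.
- bottle: loose closed glass jar with white cap, 56 mm across, 105 mm high; origin at the centre of its underside. Leave it standing.
- rack: loose white tube rack 70 x 130 mm, 78 mm high with its blue-capped tubes (fixed in it); origin at the centre of its underside. Leave it standing.
- beaker: loose open beaker, 60 mm across, 70 mm high; origin at the centre of its underside. Leave it standing.
Things that resemble listed ones, but are neither listed nor needed, are in the scene too. What is shaped like the station but orange or turquoise is not meant.

How it is judged:
On the way, in this order (a step that is already met when the one before it is completed fails the run):
1. the head is latched in and stays in untouched (value of joint stop_press above 0.008 m and value of joint stop_twist below 0.3 rad and contact force between the fingers and station below 0.3 N), for 0.25 s.
2. the head is twisted clockwise while still latched in (value of joint stop_twist above 0.35 rad and value of joint stop_press above 0.008 m).
3. the latch has let go and the head has sprung up (value of joint stop_press below 0.003 m), for 0.1 s.
At the end, for the whole second after the job is handed in: The mushroom head is out again (pressed less than 2 mm) and turned back (less than 0.12 rad), the start button is out, and the bottle, rack and beaker stand within 20 mm of where they were (value of joint each of stop_press, start below 0.002 m and value of joint stop_twist below 0.12 rad and distance of each of bottle, rack, beaker from where it was at the start of the episode below 0.02 m); the robot touches nothing.
It fails at once if the flat start button is pressed (3 mm or more) (value of joint start above 0.003 m).
It fails at once if a lug is pinched between the fingers (both of its sides loaded over 3 N) ((contact force between the fingers and stop_twist_c1 above 3 N and contact force between the fingers and stop_twist_c2 above 3 N) or (contact force between the fingers and stop_twist_c3 above 3 N and contact force between the fingers and stop_twist_c4 above 3 N) or (contact force between the fingers and stop_twist_c5 above 3 N and contact force between the fingers and stop_twist_c6 above 3 N)).
It fails at once if the stop station is pushed with more than 60 N (contact force between the arm and station above 60 N).
It fails at once if the bottle, rack or beaker is moved more than 20 mm, lifted or tipped ((distance of bottle from where it was at the start of the episode above 0.02 m or angle between bottle's own z axis and vertical above 0.3 rad) or (distance of rack from where it was at the start of the episode above 0.02 m or angle between rack's own z axis and vertical above 0.3 rad) or (distance of beaker from where it was at the start of the episode above 0.02 m or angle between beaker's own z axis and vertical above 0.3 rad)).
It also fails if it takes over 38 s, if anything falls off the work surface, if the arm or the gripper's body presses on something with over 40 N, if the wrist force passes 120 N, or if a joint passes its speed limit or range.

## Robot

A 7-joint arm with a two-finger parallel gripper is mounted at the origin on the work surface. World frame = base frame: x ahead of the robot, y to its left, z up, the work surface at z = 0. Lengths are in m, angles in rad, forces in N, time in s.
With the tool pointing down it reaches from about 0.4 to 0.85 m from the base axis. Payload 4.5 kg.
Tool frame: the origin (TCP) lies at the very end of the fingers, on their centre line; the grasp point (between the pads) lies 19 mm behind it (r.pinch_z is the distance from the TCP to the grasp point, in m); x points along the fingers, y is the direction in which the jaws open and shut, and the axes are right-handed (so a half turn about x gives the same grasp; the last joint's range is limited). The gripper opens to 88 mm and grips with 3 to 60 N. Pads are 18 mm wide; open, the fingers measure 123 mm over their backs; the gripper's body (75 mm by 187 mm) begins 45 mm behind the grasp point.
Start: joints at [-1.092, 0.689, -0.195, 1.565, 0.157, 0.902, -0.215], TCP at [0.269, 0.564, 0.239] pointing down, gripper open.
Joint ranges: [-3.01, 3.01], [-0.46, 2.08], [-1.47, 1.51], [0.13, 2.56], [-1, 4.14], [0.04, 2.09], [-2.66, 2.66]. Speed limits (rad/s): [2.57, 2.57, 3.14, 3.14, 3.14, 3.14, 3.14].

## Interface

Orientations are given as a unit quaternion [x, y, z, w].
In Python, from plant import telemetry, cams, job, r gives the robot as it stands.
- The arm moves only by the tool send_rows, never from a script. Its argument "commands" is one flat list of numbers, 7 for each row, row after row: the shift along the world's x, y, z as a fraction of full scale, then the turn, a rotation vector about the world's x, y, z as a fraction of full scale, then the closure, from 0 (fully open) to 1 (shut). In form: [dx, dy, dz, wx, wy, wz, claw, dx, dy, dz, wx, wy, wz, claw, ...]. A call has 1 to 12 rows; each row shifts and turns the pose as measured when the row begins; what a row does not reach is not made up. Full scale, the value 1, is 250 mm for a shift and 90 degrees for a turn. A row lasts 1/10 s, in which the tool goes at most 50 mm and 8.59 degrees, less where a joint would pass 70% of its speed; a pose out of reach is approached as far as the arm can. A call with a number of a shift or a turn outside -1 to 1 is refused whole. A call with a gripper value outside its range is refused whole. The fingers move at their own pace and stop on an object; "newtons" is the grip in N (left out, the last holds). Time passes only in rows, so rows that do not move let the fingers close. It gives the time, the measured TCP pose, the force and the opening at its end, in the units of the state.
- telemetry.get_state(): the state, without advancing time (a new reading comes with each control period).
- cams.snapshot(name): name is "side" or "top" or "wrist"; returns a dict with "image" (480x640x3 uint8, blue, green, red), "intrinsics" (3x3 intrinsics, pixels), "k1" (the pictures are not rectified: a ray, as slopes to the right and down, at radius r is drawn at 1 + k1 r^2 times it, then the intrinsics apply), "world_to_cam" (4x4, takes a point from world to camera coordinates). Camera axes: x right, y down, z forward; pixel columns grow to the right and rows downward; lengths in m; the calibration is good to about 2 mm. A picture is of the moment at which its call begins. There is no depth.
- job.finish_job(): hands the job in, once; it reports no verdict.
The state is a dict: "clock": time; "q": joint angles; "qd": joint speeds; "joint_torque": joint torques, N m; "tool_pos": TCP position; "eef_rot": TCP orientation; "contact_force": force on the tool from outside, world axes, zero at the start; "moment": the same for the moment, N m; "opening": opening from 0.0 (shut) to 1.0 (fully open).
Only numpy, scipy, OpenCV 4.12 (cv2) and the standard library are available. Lean on these libraries where they do the work, as an engineer would, in place of code of your own. Each camera call takes 0.05 s, during which the arm holds its last target.

## Working session

There is one attempt and no reset: what is moved stays moved. The work goes in short steps, Python scripts to look and compute and a tool call to move; the robot and the scene stay as the last step left them, time stands still between calls to the robot, and variables do not carry over. Pictures are saved under pics/ and viewed, and the job is handed in when it is done.

Besides the shell and the picture viewer there is one more tool, called after "Request:" by a JSON object that holds its "name" and its "arguments". send_rows: Moves the arm, as the interface text tells. Its arguments: {"type":"object","properties":{"commands":{"type":"array"},"newtons":{"type":"number"}},"required":["commands"]}

```bash
ls; mkdir -p pics; python3 - <<'E'
from plant import telemetry, cams, job, r
import cv2,json
s=telemetry.get_state();print({k:(v if not hasattr(v,'tolist') else v.tolist()) for k,v in s.items()})
import pickle
d={}
for n in ("side","top","wrist"):
    c=cams.snapshot(n);d[n]=c;cv2.imwrite(f"pics/a_{n}.png",c["image"]);print(n,c["intrinsics"],c["k1"],c["world_to_cam"])
pickle.dump(d,open("a.pkl","wb"))
E
```

```text
pics
{'clock': 0.0, 'q': [-1.0922388650827046, 0.6899950132623702, -0.19453001216684387, 1.5663839290775712, 0.15724783051597446, 0.9025063836160355, -0.21510623547521973], 'qd': [-0.00018611088062001025, 0.0006426888334557261, 0.0004321956043835482, -0.0005986271906849906, 2.3214650388352466e-06, 0.00173992860070309, -0.0011173856872978944], 'joint_torque': [0.00015753291791043011, -52.75640845298767, -1.2669486925005913, -15.343042016029358, -0.052642731461673975, 0.006690650770906359, 0.0001808309662010288], 'tool_pos': [0.26864107100285095, 0.5635856634944311, 0.2378929289917443], 'eef_rot': [0.15526738754792502, 0.6898168054277177, -0.15659432907114623, 0.6895817786283933], 'contact_force': [0.8645850619119697, -0.5716312360164771, 0.2793044809872696], 'moment': [-0.054767672871488204, 0.0065456738728800175, -0.041939261678496986], 'opening': 0.9979077421170816}
side [[554.89110152   0.         324.22238831]
 [  0.         554.89110152 232.98422793]
 [  0.           0.           1.        ]] -0.07385763356264967 [[ 0.96117006 -0.27532795 -0.01861811 -0.5480734 ]
 [-0.20620629 -0
[... 153 characters left out ...]
833   0.         311.21762129]
 [  0.         554.11956833 239.88459154]
 [  0.           0.           1.        ]] -0.07948151348008811 [[ 0.01993303 -0.99976052  0.00903197 -0.02455102]
 [-0.99297528 -0.02084996 -0.11647052  0.55771785]
 [ 0.11663094 -0.00664692 -0.99315308  1.32945572]
 [ 0.          0.          0.          1.        ]]
wrist [[370.87727519   0.         317.78089115]
 [  0.         370.87727519 235.69991028]
 [  0.           0.           1.        ]] 0.001480156321429244 [[ 0.43071131  0.90248783 -0.0018656  -0.62337329]
 [ 0.8565381  -0.40812889  0.31586911 -0.04310382]
 [ 0.28430663 -0.13764635 -0.94880094  0.39177845]
 [ 0.          0.          0.          1.        ]]
```

View pics/a_top.png

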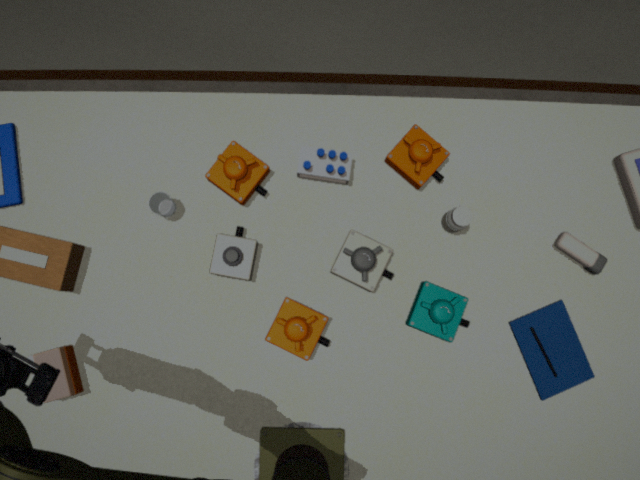

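View pics/a_side.png

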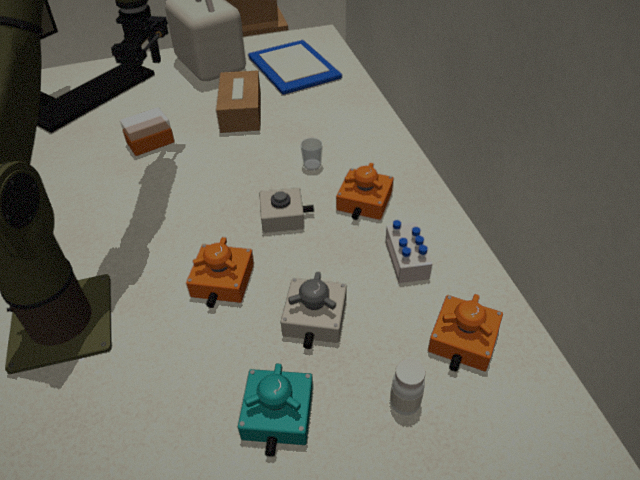

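The top view shows several look-alikes:
- Grey mushroom on a light grey box at (363,259), with three lugs. This one matches the description.
- Start box at (233,256): flat button, no lugs, so not the target.
- Orange stations at (234,168), (421,152) and (297,328).
- Turquoise station at (441,311).

The side view shows the same grey station at (314,292). I'll check it in a close crop.

```bash
cat > h.py <<'E'
import numpy as np, cv2
def ray(c,u,v):
    K=c["intrinsics"];p=np.array([(u-K[0,2])/K[0,0],(v-K[1,2])/K[1,1]])
    s=p.copy()
    for _ in range(20): s=p/(1+c["k1"]*(s@s))
    T=c["world_to_cam"];R=T[:3,:3];return -R.T@T[:3,3],R.T@np.array([s[0],s[1],1])
def plane(c,u,v,z):
    o,d=ray(c,u,v);return o+d*(z-o[2])/d[2]
def proj(c,X):
    T=c["world_to_cam"];p=T[:3,:3]@np.array(X)+T[:3,3];s=p[:2]/p[2];s=s*(1+c["k1"]*(s@s));K=c["intrinsics"]
    return np.array([K[0,0]*s[0]+K[0,2],K[1,1]*s[1]+K[1,2]])
E
python3 - <<'E'
import pickle,cv2,numpy as np
from h import *
d=pickle.load(open("a.pkl","rb"))
a=d["top"]["image"][215:305,315:405];b=d["side"]["image"][255:355,265:365]
a=cv2.resize(a,(400,400),interpolation=cv2.INTER_CUBIC);b=cv2.resize(b,(400,400),interpolation=cv2.INTER_CUBIC)
cv2.imwrite("pics/crop1.png",np.hstack([a,b]))
E
```

```text
(no output)
```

View pics/crop1.png

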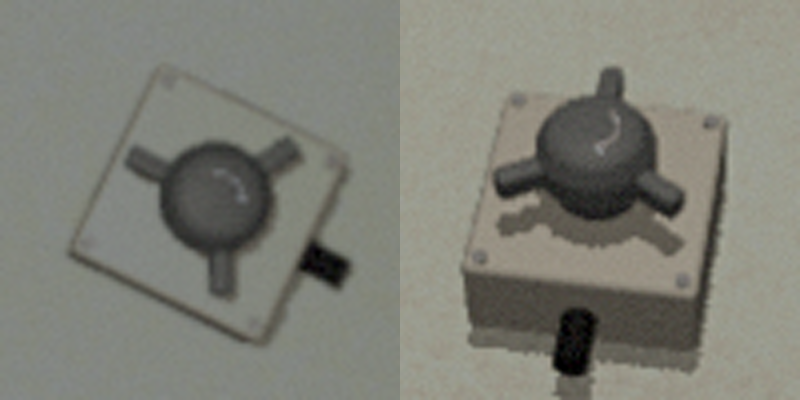

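The crop confirms it: a grey head with three lugs and a white arrow on a light grey box. Next I'll measure it.

```bash
python3 - <<'E'
import pickle
from h import *
d=pickle.load(open("a.pkl","rb"))
for n,(u0,v0,w),zc in (("top",(325,225,78),.08),("side",(280,262,66),.08)):
    c=d[n];g=cv2.cvtColor(c["image"],cv2.COLOR_BGR2GRAY)
    roi=cv2.resize(g[v0:v0+w,u0:u0+w],None,fx=8,fy=8,interpolation=cv2.INTER_CUBIC)
    t,_=cv2.threshold(roi,0,255,cv2.THRESH_BINARY+cv2.THRESH_OTSU);print(n,t)
    if n=="top":
        m=(roi<t).astype(np.uint8)*255
        nn,lab,st,ce=cv2.connectedComponentsWithStats(m)
        k=lab[int((259-v0)*8),int((363-u0)*8)];m=(lab==k).astype(np.uint8)*255
        hd=cv2.morphologyEx(m,cv2.MORPH_OPEN,cv2.getStructuringElement(cv2.MORPH_ELLIPSE,(81,81)))
        cs,_=cv2.findContours(hd,cv2.RETR_EXTERNAL,cv2.CHAIN_APPROX_NONE);cc=max(cs,key=cv2.contourArea)
        (x,y),rad=cv2.minEnclosingCircle(cc);M=cv2.moments(cc);x,y=M["m10"]/M["m00"],M["m01"]/M["m00"]
        f=lambda x,y:((x+.5)/8-.5+u0,(y+.5)/8-.5+v0)
        C=plane(c,*f(x,y),.080);print("head",f(x,y),rad/8,C)
        lg=cv2.subtract(m,cv2.dilate(hd,np.ones((9,9))))
        nn,lab,st,ce=cv2.connectedComponentsWithStats(lg)
        for i in range(1,nn):
            if st[i,4]>300:
                P=plane(c,*f(*ce[i]),.084);e=P-C;print("lug",f(*ce[i]),st[i,4],P,np.hypot(*e[:2]),np.degrees(np.arctan2(e[1],e[0])))
        cv2.imwrite("pics/m.png",np.hstack([m,hd,lg])[:, :])
c=d["top"]; s=d["side"]
# cross-check: head axis projected to side
for z in (.068,.084,.097): print(proj(s,[C[0],C[1],z]))
for nme,u,v,z in (("start",232,256,.068),("bottle",456,218,.105),("beaker",165,207,.07),("rack",330,160,.078),("teal",441,311,.08),("or",297,328,.08),("or",421,152,.08)):
    print(nme,plane(c,u,v,z))
E
```

```text
top 100.0
head (361.2626521158954, 261.7828733144346) 13.76973819732666 [ 0.50289756 -0.13219747  0.08      ]
lug (np.float64(372.07408884783337), np.float64(252.2845775948942)) 11908 [ 0.52559598 -0.15719028  0.084     ] 0.03376179503830871 -47.754346679668046
lug (np.float64(346.76000268528463), np.float64(251.42975742928752)) 2793 [ 0.52639616 -0.09725574  0.084     ] 0.04210829833401174 56.078841770700095
lug (np.float64(364.67941410392365), np.float64(277.9518160127253)) 2829 [ 0.46463486 -0.14024089  0.084     ] 0.039098985252751246 -168.12838068805817
side 110.0
[309.19800713 295.17657869]
[308.88645961 289.98825515]
[308.62859642 285.69086605]
start [0.51126675 0.1753811  0.068     ]
bottle [ 0.6086925  -0.35274904  0.105     ]
beaker [0.62627547 0.34186305 0.07      ]
rack [ 0.74849478 -0.05442798  0.078     ]
teal [ 0.39034925 -0.32180962  0.08      ]
or [0.34490551 0.01622113 0.08      ]
or [ 0.7735431  -0.27574642  0.08      ]
```

View pics/m.png

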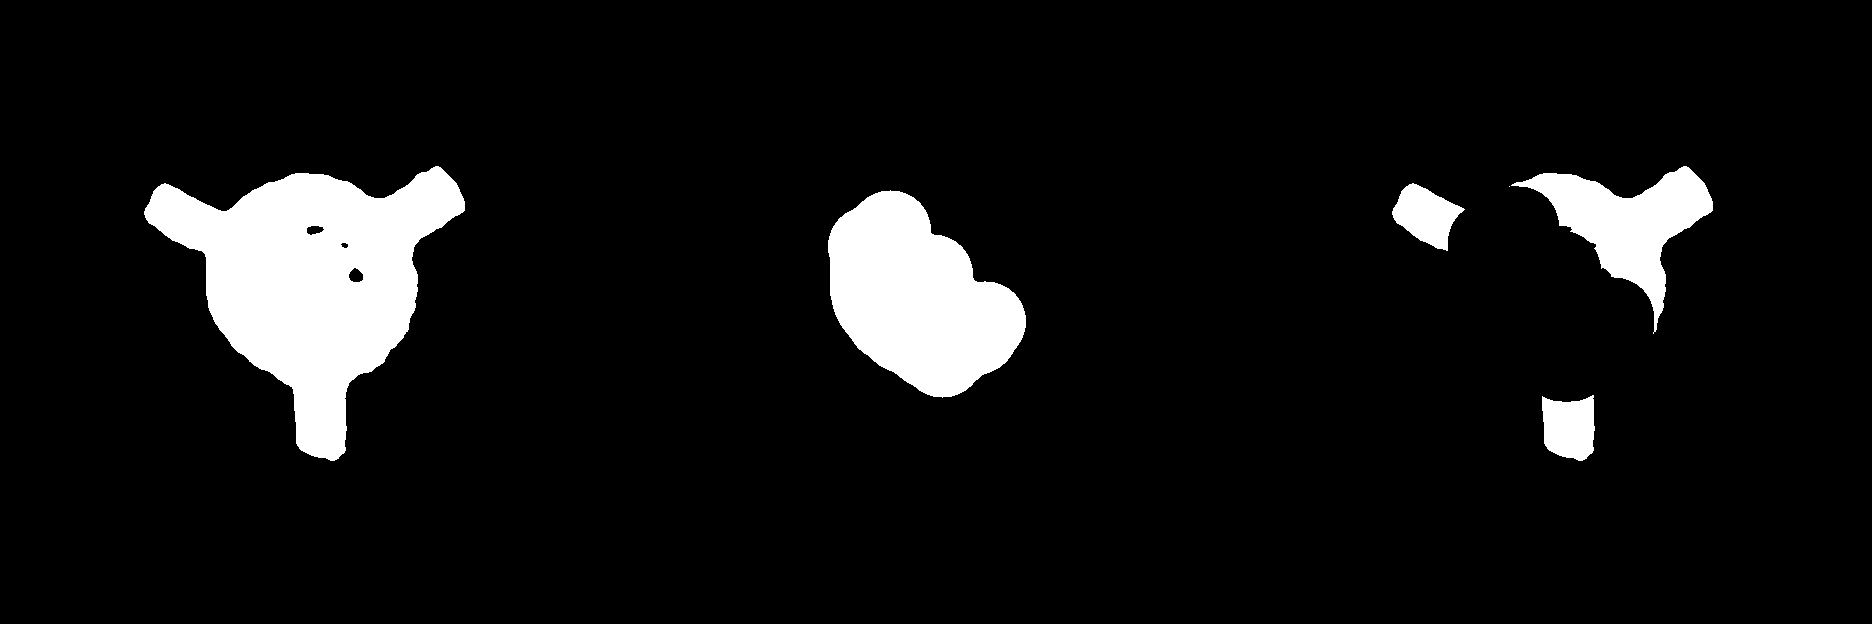

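The mask is clean, but the arrow pixels left holes that broke the opening. I'll fill them and measure again, with a check in the side view.

```bash
cat > meas.py <<'E'
from h import *
def meas(c,u0,v0,w,ctr,z1=.080,z2=.084,name=None,t=None):
    g=cv2.cvtColor(c["image"],cv2.COLOR_BGR2GRAY)
    roi=cv2.resize(g[v0:v0+w,u0:u0+w],None,fx=8,fy=8,interpolation=cv2.INTER_CUBIC)
    if t is None: t,_=cv2.threshold(roi,0,255,cv2.THRESH_BINARY+cv2.THRESH_OTSU)
    m=(roi<t).astype(np.uint8)*255
    nn,lab,st,ce=cv2.connectedComponentsWithStats(m)
    k=lab[int((ctr[1]-v0)*8),int((ctr[0]-u0)*8)];m=(lab==k).astype(np.uint8)*255
    cs,_=cv2.findContours(m,cv2.RETR_EXTERNAL,cv2.CHAIN_APPROX_NONE);m[:]=0;cv2.drawContours(m,[max(cs,key=cv2.contourArea)],-1,255,-1)
    D=cv2.distanceTransform(m,cv2.DIST_L2,5);R=int(D.max()*.8)
    hd=cv2.morphologyEx(m,cv2.MORPH_OPEN,cv2.getStructuringElement(cv2.MORPH_ELLIPSE,(2*R+1,2*R+1)))
    M=cv2.moments(hd,True);x,y=M["m10"]/M["m00"],M["m01"]/M["m00"]
    f=lambda x,y:((x+.5)/8-.5+u0,(y+.5)/8-.5+v0)
    C=plane(c,*f(x,y),z1);print("head",f(x,y),D.max()/8,C)
    lg=cv2.subtract(m,cv2.dilate(hd,np.ones((13,13))))
    nn,lab,st,ce=cv2.connectedComponentsWithStats(lg);L=[]
    for i in range(1,nn):
        if st[i,4]>600:
            P=plane(c,*f(*ce[i]),z2);e=P-C;L.append(P);print("lug",np.round(f(*ce[i]),1),st[i,4],P.round(4),np.hypot(*e[:2]).round(4),np.degrees(np.arctan2(e[1],e[0])).round(1))
    if name: cv2.imwrite(name,np.hstack([cv2.resize(q,(390,390)) for q in (roi,cv2.addWeighted(m,.5,lg,.5,0))]))
    return C,L
E
python3 - <<'E'
import pickle
from meas import *
d=pickle.load(open("a.pkl","rb"))
C,L=meas(d["top"],325,225,78,(360,265),name="pics/m2.png")
s=d["side"]
for z in (.068,.084,.097): print(proj(s,[C[0],C[1],z]))
for P in L: print("side",proj(s,P))
# side: head centre by mask
Cs,Ls=meas(s,282,264,60,(314,296),name="pics/m3.png",t=90)
E
```

```text
head (363.36731811368617, 259.4890644817249) 12.632173 [ 0.50843901 -0.13713375  0.08      ]
lug [378.2 249.7] 3307 [ 0.532  -0.1716  0.084 ] 0.0417 -55.6
lug [346.9 251.5] 2920 [ 0.5262 -0.0976  0.084 ] 0.0433 65.7
lug [364.7 277.5] 3239 [ 0.4658 -0.1402  0.084 ] 0.0427 -175.9
[312.56940246 296.41802472]
[312.29279655 291.23167421]
[312.0638261  286.93569925]
side [328.89021676 301.85206047]
side [315.73724992 274.52799018]
side [291.34995048 297.37080297]
head (313.5555395575203, 294.4149946557915) 15.057946 [ 0.5094356  -0.14233162  0.08      ]
lug [317.4 275.5] 2137 [ 0.5287 -0.1009  0.084 ] 0.0457 65.0
lug [293.2 299.7] 4806 [ 0.4679 -0.1467  0.084 ] 0.0417 -174.0
lug [330.7 304.7] 4218 [ 0.5334 -0.1791  0.084 ] 0.0439 -57.0
```

View pics/m3.png

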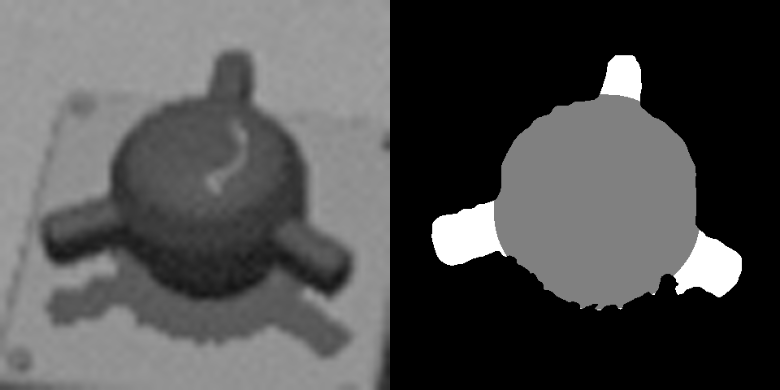

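View pics/m2.png

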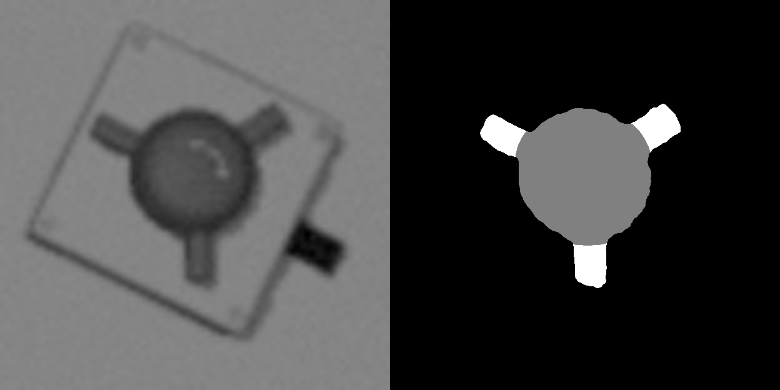

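View pics/a_wrist.png

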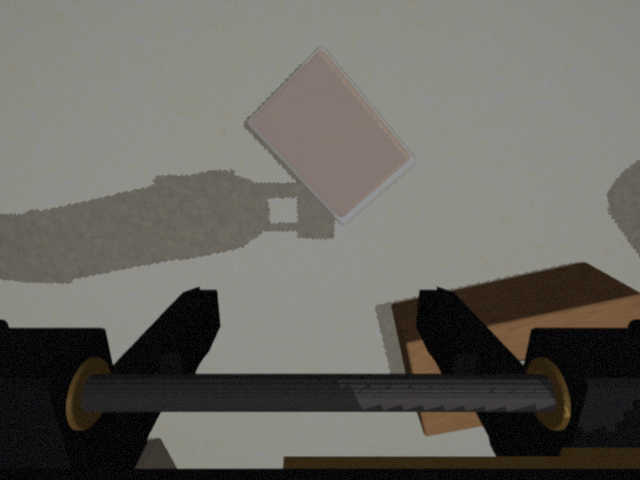

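Two views agree on the head axis, to within about 3–5 mm. It lies near (0.509, -0.138), with lugs at about 64.5°, -55.5° and -175.5°. The -175.5° lug points at the robot, so I'll push that one, from its -y side toward +y. Before moving I'll check the tool yaw.

```bash
python3 - <<'E'
from plant import telemetry
from scipy.spatial.transform import Rotation as R
s=telemetry.get_state();print(R.from_quat(s["eef_rot"]).as_matrix().round(3),s["clock"])
E
```

```text
[[-0.     0.43   0.903]
 [-0.001  0.903 -0.43 ]
 [-1.    -0.001  0.   ]] 0.15
```

Request:
{"name": "send_rows", "arguments": {"commands": [0.06,-0.18,0,0,0,0.05,1,0.06,-0.18,0,0,0,0.05,1,0.06,-0.18,0,0,0,0.05,1,0.06,-0.18,0,0,0,0.05,1,0.06,-0.18,0,0,0,0.05,1,0.06,-0.18,0,0,0,0,1,0.06,-0.18,0,0,0,0,1,0.06,-0.18,0,0,0,0,1,0.06,-0.18,0,0,0,0,1,0.06,-0.18,0,0,0,0,1], "newtons": 10}}

```text
clock: 1.15
tool_pos: [0.416, 0.1042, 0.2364]
eef_rot: [0.008, 0.709, -0.006, 0.706]
contact_force: [1.8, -0.6, -0.2]
opening: 0.112
```

Request:
{"name": "send_rows", "arguments": {"commands": [0.06,-0.18,0,0,0,0,1,0.06,-0.18,0,0,0,0,1,0.06,-0.18,0,0,0,0,1,0.06,-0.18,0,0,0,0,1,0.06,-0.18,0,0,0,0,1,0,0,0,0,0,0,1]}}

```text
clock: 1.75
tool_pos: [0.4931, -0.1394, 0.2359]
eef_rot: [0.011, 0.708, -0.012, 0.706]
contact_force: [0.7, -0.1, -0.8]
opening: 0.006
```

```bash
cat > look.py <<'E'
import sys,pickle,cv2,numpy as np
from plant import telemetry,cams
from scipy.spatial.transform import Rotation as R
tag=sys.argv[1];d={}
for n in sys.argv[2:]:
    d[n]=cams.snapshot(n);cv2.imwrite(f"pics/{tag}_{n}.png",d[n]["image"])
pickle.dump(d,open(tag+".pkl","wb"))
s=telemetry.get_state();M=R.from_quat(s["eef_rot"]).as_matrix()
print(s["clock"],np.round(s["tool_pos"],4),"x",M[:,0].round(3),"jaw yaw",np.degrees(np.arctan2(M[1,1],M[0,1])).round(1),"q",np.round(s["q"],2),"F",np.round(s["contact_force"],1),s["opening"])
E
python3 look.py b wrist top
```

```text
1.85 [ 0.492  -0.1324  0.2361] x [-0.005  0.004 -1.   ] jaw yaw 88.6 q [ 0.43  0.57 -0.41  1.9   0.32  0.74  1.39] F [-0.7  1.1  0.1] 0.006997350930819809
```

View pics/b_wrist.png

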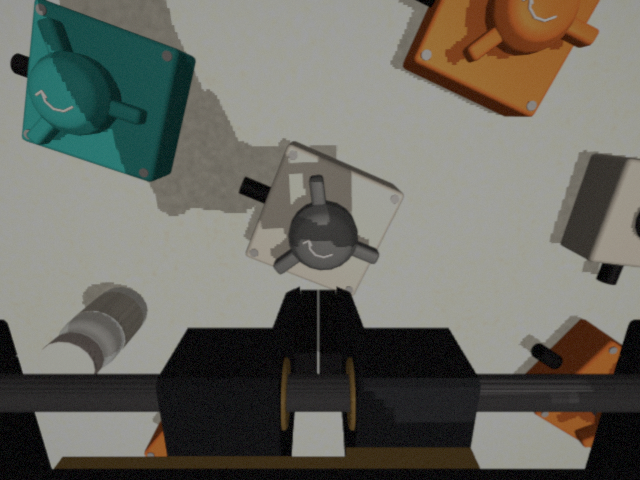

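The wrist view shows the grey head at about (323,235), with the robot-side lug pointing up at (318,190) and no obstruction. The closed fingertips are at (318,292). I'll refine the axis from this closer view.

```bash
python3 - <<'E'
import pickle
from h import *
from meas import meas
d=pickle.load(open("b.pkl","rb"));c=d["wrist"]
for z in (.084,.097): print(plane(c,323,235,z))
print("lugC tip",plane(c,317,179,.084),"A",plane(c,373,255,.084),"B",plane(c,281,266,.084))
g=c["image"][165:300,240:410];cv2.imwrite("pics/b_crop.png",cv2.resize(g,None,fx=4,fy=4,interpolation=cv2.INTER_CUBIC))
print("tip proj",proj(c,[.492,-.1324,.2361]))
g=cv2.GaussianBlur(cv2.cvtColor(c["image"],6),(3,3),0)
print(cv2.HoughCircles(g[180:290,270:380],cv2.HOUGH_GRADIENT,1,50,param1=80,param2=15,minRadius=28,maxRadius=42))
E
```

```text
[ 0.50852056 -0.13604937  0.084     ]
[ 0.50426386 -0.13609475  0.097     ]
lugC tip [ 0.4608794  -0.13952995  0.084     ] A [ 0.52805084 -0.09351661  0.084     ] B [ 0.53569755 -0.17338902  0.084     ]
tip proj [334.58299811 306.12570121]
[[[53.5 54.5 34.8]]]
```

View pics/b_crop.png

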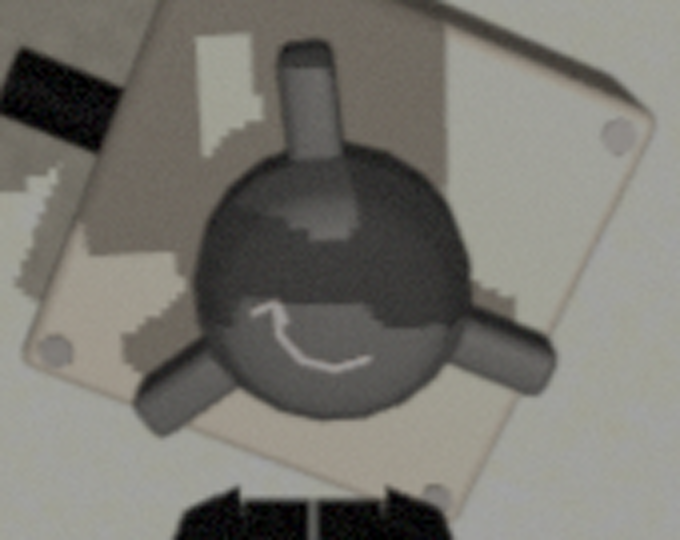

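Request:
{"name": "send_rows", "arguments": {"commands": [0.03,-0.01,-0.1,0,0,0,1,0.03,-0.01,-0.1,0,0,0,1,0.006,0,-0.1,0,0,0,1,0,0,-0.1,0,0,0,1,0,0,0,0,0,0,1,0,0,0,0,0,0,1]}}

```text
clock: 2.45
tool_pos: [0.5087, -0.1237, 0.1351]
eef_rot: [0.006, 0.708, 0.002, 0.706]
contact_force: [0.5, 0.3, 0.6]
opening: 0.007
```

```bash
python3 look.py c side top;python3 - <<'E'
import cv2,numpy as np
a=cv2.imread("pics/c_side.png")[220:360,240:400];b=cv2.imread("pics/c_top.png")[200:320,300:440]
cv2.imwrite("pics/c_crop.png",np.hstack([cv2.resize(a,(400,400),interpolation=2),cv2.resize(b,(400,400),interpolation=2)]))
E
```

```text
2.55 [ 0.5091 -0.1244  0.1357] x [-0.002  0.01  -1.   ] jaw yaw 89.6 q [ 0.35  0.73 -0.32  1.95  0.42  0.52  1.3 ] F [ 0.6 -0.6  0.7] 0.002755588793286878
```

View pics/c_crop.png

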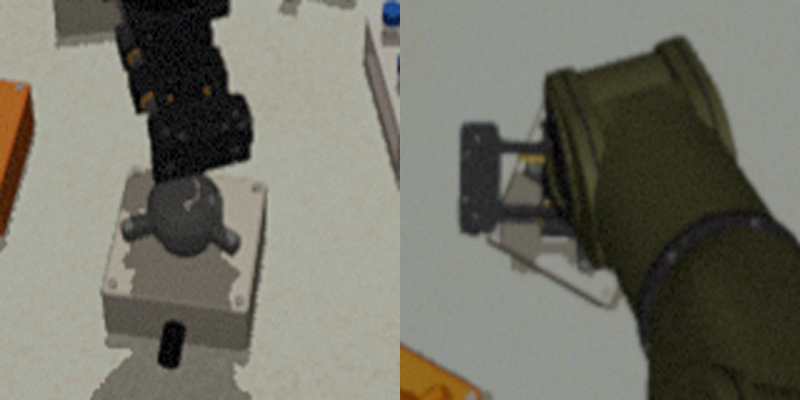

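The side view shows the fingertips above the head and its robot-side shoulder, still about 13 mm too far in +y. I'll correct that and lower.

Request:
{"name": "send_rows", "arguments": {"commands": [0,-0.052,-0.06,0,0,0,1,0,0,-0.04,0,0,0,1,0,0,0,0,0,0,1,0,0,0,0,0,0,1]}}

```text
clock: 2.95
tool_pos: [0.5104, -0.1395, 0.1111]
eef_rot: [0.006, 0.706, 0.0, 0.708]
contact_force: [0.2, -1.2, -0.5]
opening: 0.008
```

Good. Now I'll press in small steps.

Request:
{"name": "send_rows", "arguments": {"commands": [-0.006,0.006,-0.03,0,0,0,1,0,0,-0.02,0,0,0,1,0,0,-0.012,0,0,0,1,0,0,0,0,0,0,1]}}

```text
clock: 3.35
tool_pos: [0.5094, -0.138, 0.095]
eef_rot: [0.006, 0.706, 0.0, 0.709]
contact_force: [-0.2, -0.7, 2.1]
opening: 0.006
```

```bash
python3 look.py d side;python3 - <<'E'
import cv2
a=cv2.imread("pics/d_side.png")[240:340,260:360]
cv2.imwrite("pics/d_crop.png",cv2.resize(a,(600,600),interpolation=2))
E
```

```text
3.4 [ 0.5093 -0.138   0.0951] x [ 0.004  0.008 -1.   ] jaw yaw 89.6 q [ 0.35  0.8  -0.27  1.97  0.47  0.43  1.29] F [-1.7 -0.6  2.8] 0.00333593303625409
```

View pics/d_crop.png

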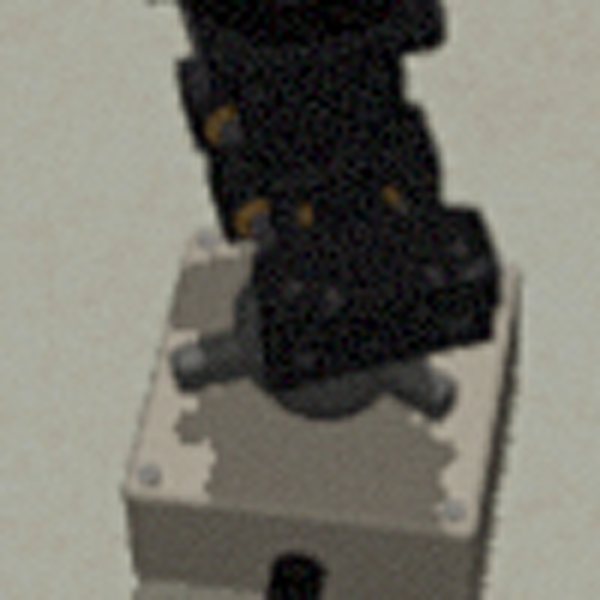

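The side view shows the fingers centred on the head and touching it at about 2.5 N. I'll press on.

Request:
{"name": "send_rows", "arguments": {"commands": [-0.002,0,-0.01,0,0,0,1,0,0,-0.01,0,0,0,1,0,0,-0.01,0,0,0,1,0,0,-0.006,0,0,0,1]}}

```text
clock: 3.8
tool_pos: [0.5095, -0.1379, 0.0878]
eef_rot: [0.005, 0.705, -0.0, 0.71]
contact_force: [-0.7, -0.7, 5.0]
opening: 0.004
```

Request:
{"name": "send_rows", "arguments": {"commands": [0,0,-0.008,0,0,0,1,0,0,-0.008,0,0,0,1]}}

```text
clock: 4.0
tool_pos: [0.5096, -0.1379, 0.0851]
eef_rot: [0.005, 0.704, -0.0, 0.71]
contact_force: [-5.5, 0.6, 29.2]
opening: 0.003
```

The force rose to 29 N at z = 85 mm, so the head is bottomed. I'll lift off.

Request:
{"name": "send_rows", "arguments": {"commands": [0,0,0.02,0,0,0,1,0,0,0.04,0,0,0,1,0,0,0.08,0,0,0,1,0,0,0.08,0,0,0,1,0,0,0,0,0,0,1]}}

```text
clock: 4.5
tool_pos: [0.5096, -0.137, 0.1426]
eef_rot: [0.005, 0.704, 0.0, 0.71]
contact_force: [1.2, -0.1, 0.1]
opening: 0.004
```

```bash
python3 look.py e side wrist;python3 - <<'E'
import cv2,numpy as np
a=cv2.imread("pics/e_side.png")[255:355,265:365]
b=cv2.imread("pics/a_side.png")[255:355,265:365]
cv2.imwrite("pics/e_crop.png",cv2.resize(np.hstack([b,a]),(800,400),interpolation=2))
E
```

```text
4.6 [ 0.5082 -0.137   0.1406] x [ 0.004  0.008 -1.   ] jaw yaw 89.6 q [ 0.38  0.72 -0.33  1.95  0.42  0.53  1.32] F [ 0.4 -0.1 -0.7] 0.005319953784866672
```

View pics/e_crop.png

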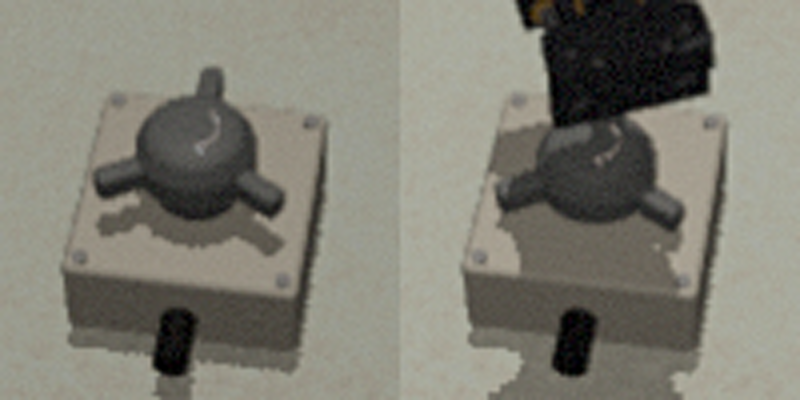

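View pics/e_wrist.png

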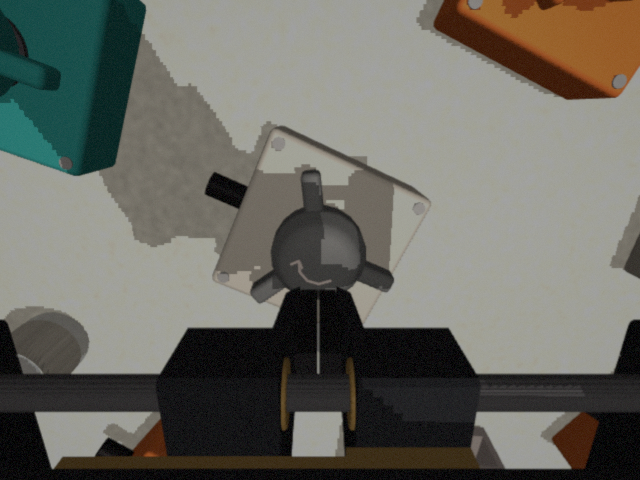

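The head sits lower than in the first picture: the lugs in the crop are about 13–15 enlarged pixels (3–4 real ones) down. It's latched with the hand clear, and the robot-side lug is at (312,188) in the wrist view. Next I'll go to the -y side of that lug.

Request:
{"name": "send_rows", "arguments": {"commands": [-0.08,-0.075,0,0,0,0.03,1,-0.08,-0.075,0,0,0,0.025,1,0,0,0,0,0,0,1,0,0,0,0,0,0,1]}}

```text
clock: 5.0
tool_pos: [0.4663, -0.1735, 0.1374]
eef_rot: [-0.026, 0.706, 0.034, 0.706]
contact_force: [0.8, -0.7, 0.3]
opening: 0.002
```

```bash
python3 look.py f side;python3 - <<'E'
import cv2,numpy as np
from plant import telemetry
a=cv2.imread("pics/f_side.png")[230:370,230:370]
cv2.imwrite("pics/f_crop.png",cv2.resize(a,(560,560),interpolation=2))
E
```

```text
5.05 [ 0.466  -0.1737  0.1373] x [-0.001  0.011 -1.   ] jaw yaw 94.9 q [ 0.49  0.71 -0.35  2.03  0.48  0.49  1.44] F [ 0.1 -0.4  0.2] 0.008042191471926757
```

View pics/f_crop.png

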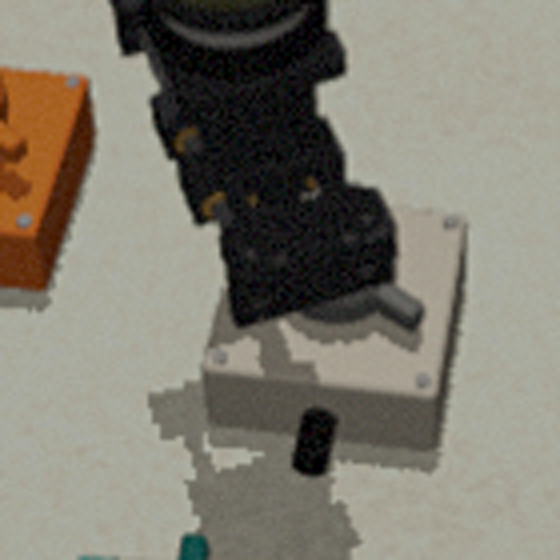

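The fingers are on the near side of the head, clear of lug B. I'll go down in two stages, watching the force.

Request:
{"name": "send_rows", "arguments": {"commands": [0.002,-0.01,-0.08,0,0,0,1,0,-0.004,-0.08,0,0,0,1,0,0,-0.04,0,0,0,1,0,0,0,0,0,0,1]}}

```text
clock: 5.45
tool_pos: [0.4707, -0.1736, 0.0852]
eef_rot: [-0.027, 0.705, 0.036, 0.708]
contact_force: [0.4, -0.3, -0.0]
opening: 0.005
```

Request:
{"name": "send_rows", "arguments": {"commands": [-0.018,-0.008,-0.04,0,0,0,1,-0.004,-0.004,-0.04,0,0,0,1,0,0,-0.015,0,0,0,1,0,0,0,0,0,0,1]}}

```text
clock: 5.85
tool_pos: [0.468, -0.1748, 0.0615]
eef_rot: [-0.027, 0.704, 0.037, 0.709]
contact_force: [-0.0, -0.2, 0.1]
opening: 0.004
```

```bash
python3 look.py g side wrist;python3 - <<'E'
import cv2,numpy as np
a=cv2.imread("pics/g_side.png")[230:370,230:370]
b=cv2.imread("pics/g_wrist.png")
cv2.imwrite("pics/g_crop.png",np.hstack([cv2.resize(a,(320,320),interpolation=2),cv2.resize(b,(427,320))]))
E
```

```text
5.95 [ 0.4682 -0.1749  0.0619] x [ 0.007  0.013 -1.   ] jaw yaw 95.2 q [ 0.41  0.84 -0.23  2.07  0.57  0.28  1.37] F [ 0.1  0.3 -0.7] 0.004953675770836936
```

View pics/g_crop.png

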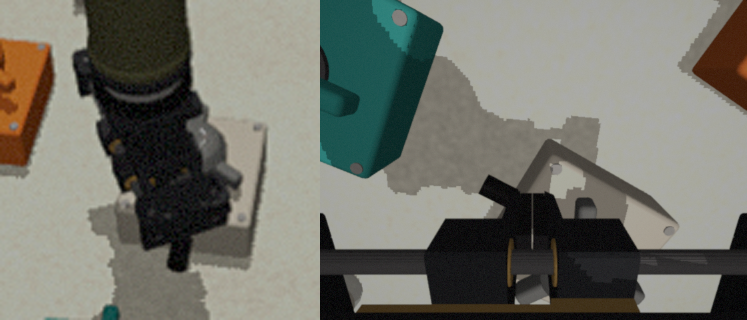

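The wrist view shows the lug just right of the fingers, at crop (585,208), with a clear gap and no force. I'll start the push.

Request:
{"name": "send_rows", "arguments": {"commands": [0,0.016,0,0,0,0,1,0,0.016,0,0,0,0,1,-0.007,0.018,0,0,0,-0.054,1,-0.007,0.018,0,0,0,-0.054,1,-0.007,0.018,0,0,0,-0.054,1,-0.007,0.018,0,0,0,-0.054,1]}}

```text
clock: 6.55
tool_pos: [0.4623, -0.15, 0.0636]
eef_rot: [0.096, 0.696, -0.091, 0.706]
contact_force: [0.4, -4.4, -0.9]
opening: 0.008
```

```bash
python3 look.py h side wrist;python3 - <<'E'
import cv2,numpy as np
a=cv2.imread("pics/h_side.png")[230:370,230:370]
b=cv2.imread("pics/h_wrist.png")
cv2.imwrite("pics/h_crop.png",np.hstack([cv2.resize(a,(320,320),interpolation=2),cv2.resize(b,(427,320))]))
E
```

```text
6.65 [ 0.4623 -0.1491  0.0637] x [ 0.014  0.007 -1.   ] jaw yaw 75.1 q [ 0.3   0.83 -0.12  2.12  0.41  0.2   1.12] F [-0.2 -0.7 -0.3] 0.008564015042290249
```

View pics/h_crop.png

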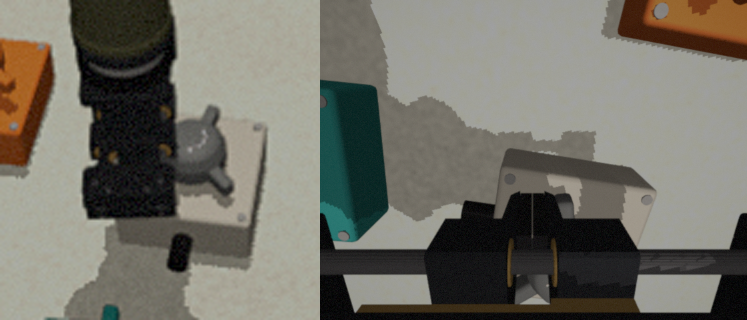

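The lug is following the fingers, turned about 0.3 rad, with a light force. I'll push on.

Request:
{"name": "send_rows", "arguments": {"commands": [-0.006,0.016,-0.004,0,0,-0.05,1,-0.004,0.016,-0.003,0,0,-0.05,1,-0.002,0.016,0,0,0,-0.05,1,0,0.016,0,0,0,-0.05,1]}}

```text
clock: 7.05
tool_pos: [0.4594, -0.1361, 0.0632]
eef_rot: [0.203, 0.672, -0.201, 0.683]
contact_force: [-1.6, -3.2, 1.7]
opening: 0.008
```

```bash
python3 look.py i side wrist;python3 - <<'E'
import cv2,numpy as np
a=cv2.imread("pics/i_side.png")[230:370,230:370]
b=cv2.imread("pics/i_wrist.png")
cv2.imwrite("pics/i_crop.png",np.hstack([cv2.resize(a,(320,320),interpolation=2),cv2.resize(b,(427,320))]))
E
```

```text
7.15 [ 0.4596 -0.1351  0.0631] x [ 0.016 -0.002 -1.   ] jaw yaw 57.0 q [ 0.23  0.82 -0.06  2.15  0.26  0.16  0.93] F [-0.3 -2.  -1.7] 0.007170587086940911
```

View pics/i_crop.png

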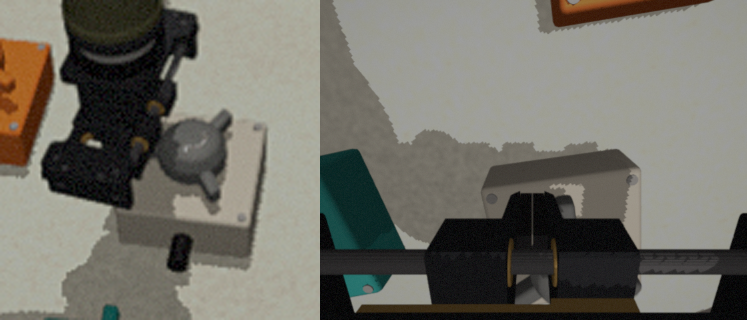

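The head has turned further, about 0.6 rad. I'm not sure it has sprung yet, so I'll push a little more.

Request:
{"name": "send_rows", "arguments": {"commands": [0,0.016,-0.002,0,0,-0.03,1,0.002,0.016,0,0,0,-0.03,1,0,0,0,0,0,0,1]}}

```text
clock: 7.45
tool_pos: [0.4606, -0.1273, 0.0628]
eef_rot: [0.234, 0.661, -0.233, 0.674]
contact_force: [-1.2, -1.3, 0.9]
opening: 0.004
```

```bash
python3 look.py j side wrist;python3 - <<'E'
import cv2,numpy as np
f=lambda n:cv2.resize(cv2.imread(f"pics/{n}_side.png")[255:355,265:365],(400,400),interpolation=2)
cv2.imwrite("pics/j_crop.png",np.hstack([f("i"),f("j")]))
E
```

```text
7.55 [ 0.4603 -0.1279  0.0628] x [ 0.017 -0.004 -1.   ] jaw yaw 51.5 q [ 0.2   0.82 -0.04  2.15  0.2   0.15  0.87] F [-0.2 -2.   0.4] 0.005623468205317389
```

View pics/j_crop.png

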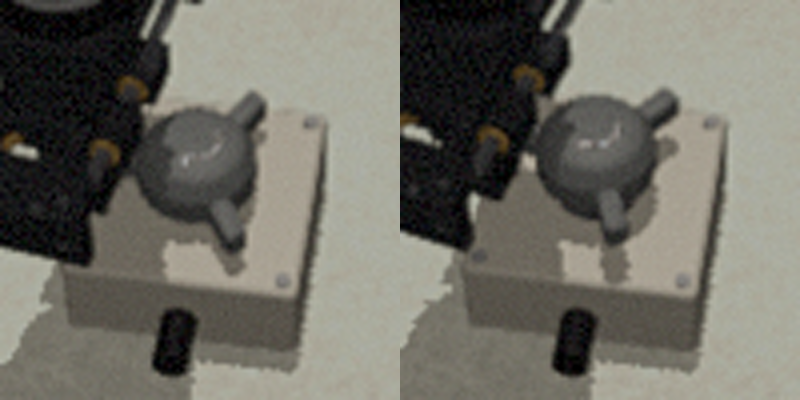

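The head has sprung up: in the crop the arrow moved from about (200,158) to (600,140), and the lug shadow has separated. I'll back off along the same path so the head turns back.

Request:
{"name": "send_rows", "arguments": {"commands": [-0.012,-0.02,0,0,0,0.05,1,-0.01,-0.025,0,0,0,0.06,1,0,-0.03,0,0,0,0.06,1,0,-0.03,0,0,0,0.06,1,0,-0.04,0,0,0,0.06,1,0,-0.05,0,0,0,0.06,1,0,-0.05,0,0,0,0,1,0,0,0,0,0,0,1]}}

```text
clock: 8.35
tool_pos: [0.4566, -0.188, 0.0626]
eef_rot: [0.035, 0.7, -0.027, 0.713]
contact_force: [0.4, -0.4, -0.0]
opening: 0.002
```

```bash
python3 look.py k side wrist;python3 - <<'E'
import cv2,numpy as np
f=lambda n:cv2.resize(cv2.imread(f"pics/{n}_side.png")[255:355,265:365],(400,400),interpolation=2)
cv2.imwrite("pics/k_crop.png",np.hstack([f("a"),f("k")]))
E
```

```text
8.45 [ 0.4568 -0.1859  0.0627] x [ 0.019  0.012 -1.   ] jaw yaw 85.1 q [ 0.41  0.83 -0.18  2.1   0.52  0.23  1.27] F [0.9 0.8 0.1] 0.004544324998637543
```

View pics/k_crop.png

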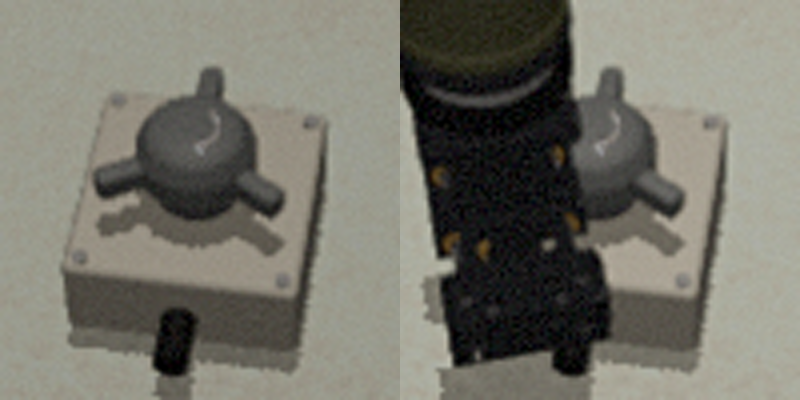

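The head is up and back at its original angle. I'll lift away.

Request:
{"name": "send_rows", "arguments": {"commands": [0,-0.01,0.04,0,0,0,1,0,0,0.08,0,0,0,1,0,0,0.12,0,0,0,1,-0.02,0.05,0.15,0,0,0,1,0,0.15,0.15,0,0,0,1,0,0.18,0.05,0,0,0,1,0,0.18,0,0,0,0,1,0,0.15,0,0,0,0,1,0,0,0,0,0,0,1,0,0,0,0,0,0,1]}}

```text
clock: 9.45
tool_pos: [0.4499, 0.0013, 0.2195]
eef_rot: [0.032, 0.698, -0.02, 0.715]
contact_force: [-0.1, -0.4, 0.1]
opening: 0.002
```

```bash
python3 look.py l side top;python3 - <<'E'
import pickle
from meas import *
d=pickle.load(open("l.pkl","rb"))
meas(d["side"],282,264,60,(314,296),t=90)
E
python3 - <<'E'
import cv2,numpy as np
f=lambda n:cv2.resize(cv2.imread(f"pics/{n}_side.png")[130:430,150:550],(400,300))
cv2.imwrite("pics/l_crop.png",np.vstack([np.hstack([f("a"),f("l")]),np.hstack([cv2.resize(cv2.imread(f"pics/{n}_top.png"),(400,300)) for n in "al"])]))
E
```

```text
9.55 [4.502e-01 3.000e-04 2.193e-01] x [ 0.024  0.017 -1.   ] jaw yaw 85.6 q [ 0.16  0.51 -0.38  2.11  0.33  0.55  1.04] F [-1.  -0.4  0.4] 0.004298707156983723
head (313.6535547660831, 294.3760887942473) 14.796907 [ 0.50964343 -0.14229325  0.08      ]
lug [317.4 275.6] 2067 [ 0.5286 -0.1013  0.084 ] 0.0451 65.1
lug [292.9 300.9] 3966 [ 0.4666 -0.1495  0.084 ] 0.0436 -170.5
lug [330.8 304.5] 3993 [ 0.5336 -0.1788  0.084 ] 0.0437 -56.7
```

View pics/l_crop.png

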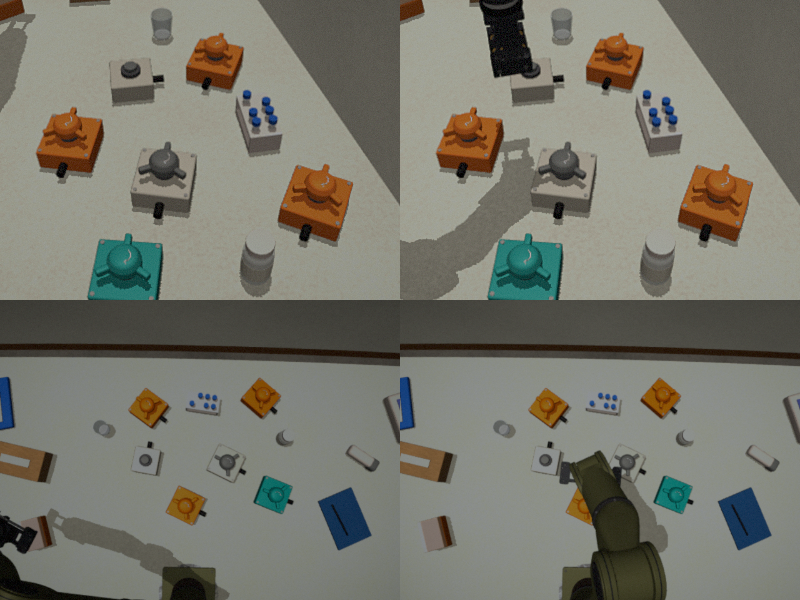

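The before and after pictures match: the head is out and at its original angle, the bottle, rack, beaker and start box haven't moved, and the arm is clear. I'll hand in.

```bash
python3 -c "
from plant import job
print(job.finish_job())"
```

```text
the job is handed in; nothing more can be done
None
```

The stop button test ran through and the job was handed in at about 9.5 s; no verdict was reported.

- **Press:** I pressed the grey mushroom head straight down with the closed fingertips until it bottomed, at about 29 N and z = 85 mm. With the hand lifted away, the picture showed it staying down.
- **Twist and release:** I pushed the robot-side lug clockwise with the outside of the closed fingers, at up to about 5 N. After roughly 0.7 rad, by my estimate, the head sprang up. I then backed off so it could turn back, and lifted away.
- **Last checks:** In the side view the head centre and two of the lugs are within 0.2 px of the start. The third lug read 3.5° (0.06 rad) off; a shadow edge probably caused that, as the other two agree. The bottle, rack, beaker and start button look unchanged, but I only compared them by eye in the before and after pictures. The arm is clear, with no contact force beyond sensor noise.
- **Disagreement:** The side view put the head axis about 5 mm further in -y than the top view. I used the top and wrist values.

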